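Wedge an acrylic offcut tight in the clamping board with a mallet

ROBOT

A 7-joint arm with a two-finger parallel gripper is mounted at the origin on a cart in front of the work surface, level with it; the furniture and walls round the work are solid. World frame = base frame: x ahead of the robot, y to its left, z up, the work surface at z = 0. Lengths are in m, angles in rad, forces in N, time in s.
With the tool pointing down it reaches from about 0.4 to 0.9 m from the base axis. Payload 5.5 kg.
Tool frame: the origin (TCP) lies midway between the tips of the shut fingers; the grasp point (between the pads) lies 19 mm behind it (bot.grip_depth is the distance from the TCP to the grasp point, in m); z points along the fingers, y is the line along which they close (so a half turn about z gives the same grasp; the last joint's range is limited). The gripper opens to 85 mm and grips with 20 to 120 N. Pads are 22 mm wide; open, the fingers measure 114 mm over their backs; the gripper's body (76 mm by 85 mm) begins 54 mm behind the grasp point. The pads swing forward as they close: fully open they stand 13 mm farther back than shut.
Start: joints at [1.467, 0.501, -0.427, 1.55, 0.221, 1.138, -0.21], TCP at [0.233, -0.607, 0.231] pointing down, gripper open.
Joint ranges: [-2.88, 2.88], [-0.31, 2.03], [-1.54, 1.56], [0.2, 2.42], [-1.41, 4.55], [0.19, 2.02], [-2.57, 2.57]. Speed limits (rad/s): [2.57, 2.57, 3.14, 3.14, 3.14, 3.14, 3.14].

INTERFACE

Orientations are given as a unit quaternion [w, x, y, z].
In Python, from plant import bot gives the robot as it stands.
- The arm moves only by the shell command python3 -m crank 'ROWS' [FORCE]. ROWS is JSON, a list of rows, each a list of 3 entries, a list of its own where there are three numbers: the shift along the world's x, y, z scaled (see below), then the turn, a rotation vector about the world's x, y, z scaled (see below), then the gripper command: -1 is shut, 1 is fully open, values between are in proportion. In form: [[[dx, dy, dz], [ax, ay, az], hand], ...]. A call has 1 to 10 rows; each row shifts and turns the commanded pose from where the row before left it; what a row does not reach is not made up. The controller multiplies each number of a shift by 4 cm and each number of a turn by 0.08 rad. A row lasts 1/10 s, in which the tool goes at most 50 mm and 8.59 degrees, less where a joint would pass 70% of its speed; a pose out of reach is approached as far as the arm can. A call with a number of a shift or a turn outside -1 to 1 is refused whole. A call with a gripper value outside its range is refused whole. The fingers move at their own pace and stop on an object; FORCE is the grip in N (left out, the last holds). Time passes only in rows, so rows that do not move let the fingers close. It gives the time, the measured TCP pose, the force, the opening and the grip force at its end, in the units of the state.
- bot.observe(): the state, without advancing time (a new reading comes with each control period).
- bot.get_image(name): name is "side" or "top" or "wrist"; returns (picture, depth): 384x512x3 uint8, red, green, blue; 384x512 float32, m along the optical axis (not along the pixel's ray), 0 where there is no reading.
- bot.camera_params(name): a dict with "fx", "fy", "cx", "cy" (pixels), "rvec" (rotation vector, rad) and "tvec" (3), from world to camera coordinates, as OpenCV has them; the wrist camera has in their place "hand_eye" (4x4, takes a point from camera to tool coordinates, whose origin is the TCP and whose axes are the flange's). Camera axes: x right, y down, z forward; pixel columns grow to the right and rows downward; lengths in m; the calibration is good to about 2 mm. A picture is of the moment at which its call begins: read the wrist's pose just before it. camera_params takes no time and is no camera call.
- bot.hand_in(): hands the job in; it is judged then, once.
The state is a dict: "clock": time; "q": joint angles; "qd": joint speeds; "effort": joint torques, N m; "ee_pos": TCP position; "tcp_rot": TCP orientation; "wrist_force": force on the tool from outside, world axes, zero at the start; "moment": the same for the moment, N m; "grip_width": finger opening in m; "grasp_force": force on a finger pad.
Only numpy, scipy, OpenCV 4.12 (cv2) and the standard library are available. Lean on these libraries where they do the work, as an engineer would, in place of code of your own. Each camera call takes 0.05 s, during which the arm holds its last target. There are 200 camera calls.

TASK

Pick up the mallet and knock the red-ended steel wedge sideways into the clamping board, in at least two separate light taps on its thick end with the mallet drawn back between them, until it stops advancing and the clear acrylic offcut is held tight between pad and fence. Never strike or push it with more than about 25 N, do not touch the wedge with the gripper, and do not shift the tape roll, the beaker or the black spring clamp. Then lay the mallet flat on its side on the worktop again, clear of the board, and let go.

Things in the scene. Friction and masses are not known exactly. Their poses are not given: they have to be found in the camera images.
- board: Plywood wedge-clamping board, fixed, 210 (x) by 160 (y) by 18 mm, origin at the centre of its underside; the wedge is driven along its +y. From -x to +x on it: dark steel block 30 mm high with a straight face along y, wedge, sliding jaw (near face inclined 1:8) with rubber pad, acrylic offcut, aluminium fence 24 mm high.
- board_tongue (a point): Middle of the outer end, at the top edge, of the board's tongue: 44 mm wide (along the board's x), 18 mm high, it juts 56 mm out of the board's -y edge and carries the thick end of the wedge. Beside it is bare worktop. Axes as the board's.
- wedge: Loose steel wedge with a red band at its thick end: 130 mm long (y), 30 mm high, 550 g, tapering 1:8 from 30 mm at its thick end (-y) to 14 mm (+y); origin mid-length on its underside. Lies on the board (z = 0.018) loosely between straight block and inclined jaw, axes parallel to the board's. It slides in under 3 N until the offcut is pinched.
- wedge_butt (a point): Centre of the end face of the wedge's thick end (the face to strike, 30 by 30 mm, facing the wedge's -y), 33 mm above the worktop; axes as the wedge's.
- mallet_grip (a point): Grip point of the loose mallet, which lies on its side: centre of its wooden handle (22 mm wide along y, 26 mm high), 52 mm from the head's axis, 18 mm above the worktop. x points from handle to head, y along the head, z up. Mass about 300 g. Handle from 18 to 132 mm behind the head's axis, then a black end piece 40 mm long, 28 wide, 36 high.
- mallet_head (a point): Centre of the mallet's black head, 90 mm long along y with a white soft striking face at either end (45 mm from this point; gives 1 mm per 15 N), 36 mm high and wide. Starts 18 mm above the worktop. When striking, hold it at 42 to 48 mm so that the head passes over the tongue and meets the wedge.
- mallet: The whole mallet; origin on its underside below the head's centre (z = 0 as it lies flat), axes as at mallet_grip.
- jaw_pad: Black rubber pad on the sliding jaw, 96 by 14 mm; origin at the middle of the foot of the face that presses the offcut. The jaw goes 1 mm per 8 mm of wedge advance; the pad gives only 1 mm per 60 N. Once the offcut is pinched, driving the wedge takes about as much as the clamping force (a push of 10 to 15 N leaves it tight), and it stays in by friction.
- workpiece: Clear acrylic offcut 36 (x) by 90 (y) by 8 mm lying flat on the board between pad and fence with a few mm of play; origin at the centre of its underside. The fence is re-set for every job and its place is not measured: the wedge goes in some 30 to 75 mm before it is tight, not known beforehand.
- tape_roll: Roll of masking tape lying flat, 98 mm across, 24 mm high; origin at the centre of its underside. To be left alone.
- beaker: Small glass beaker, 75 mm wide, 90 mm high; origin at the centre of its underside. To be left alone.
- clamp_black: Black spring clamp lying flat, 49 by 103 by 18 mm; origin under its centre. To be left alone.
Things that resemble listed ones, but are neither listed nor needed, are in the scene too. What is meant by the wedge is not blue or orange, and is the larger of those in its own colour.

How it is judged:
By the outcome, as a careful person would: the job done as asked, in the order asked, and still so for the second after the job is handed in, with the robot touching nothing.
It also fails if it takes over 45 s, if anything falls off the work surface, if the arm or the gripper's body presses on something with over 40 N, if the wrist force passes 120 N, or if a joint passes its speed limit or range.

## Working session

There is one attempt and no reset: what is moved stays moved. The work goes in short steps, Python scripts to look and compute and a shell command to move; the robot and the scene stay as the last step left them, time stands still between calls to the robot, and variables do not carry over. Pictures are saved under pics/ and viewed, at most 10 in all, crops included, and the job is handed in when it is done.

```bash
ls; mkdir -p pics; cat > h.py <<'E'
import numpy as np, cv2
from plant import bot
from scipy.spatial.transform import Rotation as R
def save(n,name):
    im,d=bot.get_image(n); cv2.imwrite(f'pics/{name}.png',im[...,::-1]); np.save(f'pics/{name}.npy',d); return im,d
def world(n,d):
    p=bot.camera_params(n); v,u=np.mgrid[:384,:512]
    c=np.stack([(u-p['cx'])/p['fx']*d,(v-p['cy'])/p['fy']*d,d],-1)
    M=cv2.Rodrigues(np.array(p['rvec'],float))[0]
    return (c-np.array(p['tvec']).ravel())@M
E
python3 - <<'E'
from h import *
im,d=save('top','top1'); im2,d2=save('side','side1')
np.save('pics/top1w.npy',world('top',d)); np.save('pics/side1w.npy',world('side',d2))
o=bot.observe(); print({k:np.round(v,3) for k,v in o.items()})
cv2.imwrite('pics/top1b.png',cv2.resize(im[...,::-1],(800,600),interpolation=cv2.INTER_CUBIC))
E
```

```text
pics
{'clock': np.float64(0.1), 'q': array([ 1.467,  0.502, -0.427,  1.551,  0.221,  1.138, -0.21 ]), 'qd': array([-0.001, -0.002,  0.   ,  0.   ,  0.001,  0.   ,  0.   ]), 'effort': array([-1.1000e-02, -5.7082e+01, -5.8380e+00, -2.8175e+01,  1.1000e-02,
        6.0000e-03,  0.0000e+00]), 'ee_pos': array([ 0.233, -0.606,  0.23 ]), 'tcp_rot': array([-0.001,  0.983,  0.182, -0.   ]), 'wrist_force': array([-0.227, -0.858, -0.352]), 'moment': array([ 0.033, -0.017,  0.023]), 'grasp_force': np.float64(0.0), 'grip_width': np.float64(0.086)}
```

View pics/top1b.png

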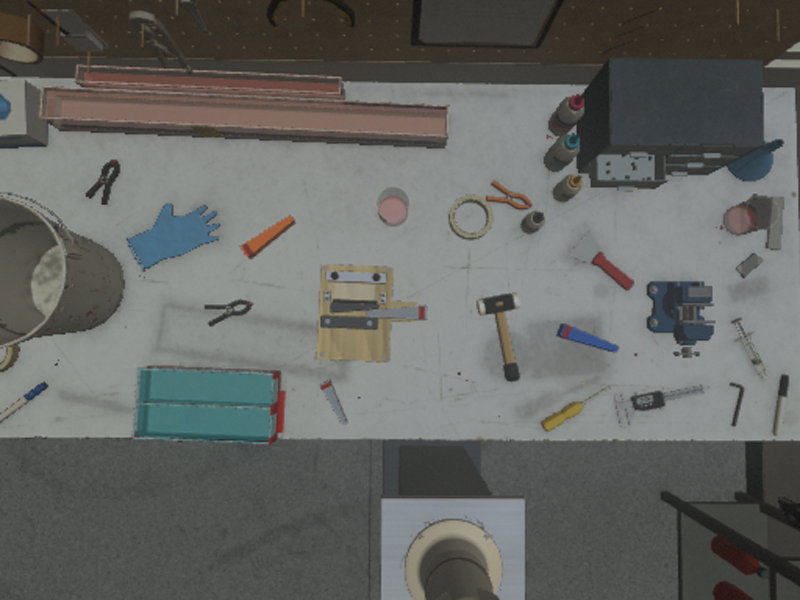

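View pics/side1.png

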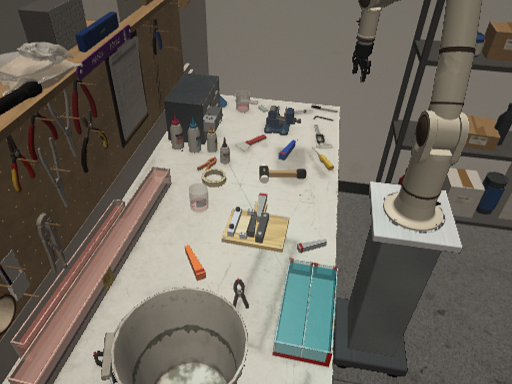

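The top view shows the board at about (355,313), the wedge's red butt at (425,313) and the mallet's head at (500,303), with its handle running to (512,370). The tape is at (470,216), the beaker at (393,207) and the clamp at (230,312). Image up is roughly +x and image left is +y. Next I'll zoom in and measure.

```bash
python3 - <<'E'
from h import *
im=cv2.imread('pics/top1.png'); w=np.load('pics/top1w.npy')
c=im[160:250,200:345]; cv2.imwrite('pics/crop1.png',cv2.resize(c,None,fx=5.5,fy=5.5,interpolation=cv2.INTER_CUBIC))
for n,(u,v) in dict(butt=(272,200),wtop=(260,200),head=(318,194),handle=(323,215),endp=(328,238),tape=(300,124),beaker=(252,134)).items(): print(n,w[v,u].round(4))
def rect(m,n):
    p=w[m][:,:2]; (c,s,a)=cv2.minAreaRect((p*1000).astype(np.float32)); print(n,m.sum(),np.round(c,1),np.round(s,1),round(a,2), 'z',np.percentile(w[m][:,2],[5,50,95]).round(4))
v,u=np.mgrid[:384,:512]
x,y,z=w[...,0],w[...,1],w[...,2]
box=lambda a,b,c,d:(u>=a)&(u<b)&(v>=c)&(v<d)
rect(box(195,280,165,235)&(z>.010)&(z<.024),'board18')
rect(box(195,280,165,235)&(z>.040),'high')
rect(box(195,280,190,208)&(z>.042)&(x>0),'w+blk')
rect(box(250,280,190,210)&(z>.042),'wedge out')
hsv=cv2.cvtColor(im,cv2.COLOR_BGR2HSV); s=hsv[...,1]; h=hsv[...,0]
red=((h<8)|(h>172))&(s>90)
rect(box(260,280,190,210)&red,'red')
rect(box(300,340,180,250)&(z>.012),'mallet')
rect(box(300,340,180,203)&(z>.028),'head')
rect(box(300,340,203,228)&(z>.016),'handle')
E
```

```text
butt [0.5571 0.0643 0.0494]
wtop [0.5568 0.1046 0.0467]
head [ 0.5795 -0.0933  0.0361]
handle [ 0.5081 -0.1115  0.0301]
endp [ 0.4304 -0.1273  0.0363]
tape [ 0.8289 -0.0353  0.0027]
beaker [0.7876 0.134  0.0183]
board18 1762 [556.7 185.6] [225.8 210.1] 87.89 z [0.0141 0.018  0.0224]
high 951 [579.8 173.1] [226.4 127.9] 84.91 z [0.0411 0.0469 0.0537]
w+blk 608 [551.6 175.8] [225.1  67.4] 82.97 z [0.0441 0.0477 0.0515]
wedge out 175 [553.2  98.6] [57.4 77.7] 24.32 z [0.0446 0.0481 0.0518]
red 22 [558.4  72.4] [ 8.5 24.4] 79.13 z [0.0456 0.0485 0.0508]
mallet 615 [510.5 -10.5] [265.4 192.5] 89.24 z [0.0206 0.0329 0.0392]
head 276 [555.9  -8.2] [ 47.1 273.6] 11.72 z [0.0296 0.0351 0.0395]
handle 172 [508.   -3.5] [ 82.1 251.5] 0.05 z [0.023  0.0301 0.0349]
```

View pics/crop1.png

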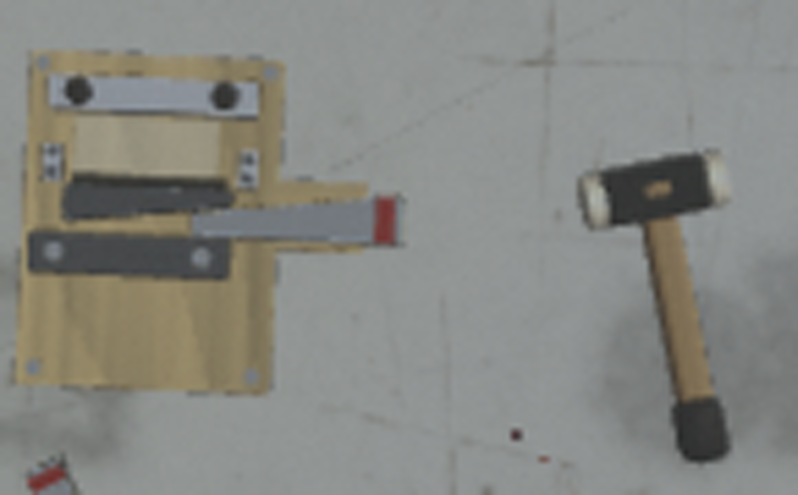

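Crop 1 shows the board square on with a slight yaw, the wedge's red butt end at crop (398,220), and the mallet head running from (588,203) to (727,178) with its handle toward the robot. I'll convert these with ray–plane intersections.

```bash
cat >> h.py <<'E'
def ray(n,u,v,z):
    p=bot.camera_params(n); M=cv2.Rodrigues(np.array(p['rvec'],float))[0]; t=np.array(p['tvec']).ravel()
    o=-M.T@t; r=M.T@np.array([(u-p['cx'])/p['fx'],(v-p['cy'])/p['fy'],1]); return o+r*(z-o[2])/r[2]
E
python3 - <<'E'
from h import *
P=dict(butt_far=(399,196,.048),butt_near=(396,245,.048),tipf=(192,212,.048),tipn=(192,236,.048),tongf=(367,183,.018),tongn=(363,249,.018),
b1=(30,52,.018),b2=(284,63,.018),b3=(271,393,.018),b4=(15,383,.018),
hl=(594,202,.036),hr=(719,178,.036),handtop=(660,222,.03),handbot=(695,398,.03),end=(703,460,.03),endtop=(701,430,.036))
for k,(a,b,z) in P.items(): print(k,ray('top',200+a/5.5-.41,160+b/5.5-.41,z).round(4))
for k,(a,b) in dict(tape=(470,216),beak=(393,207),clamp=(230,312)).items(): print(k,ray('top',a*.64,b*.64,.02).round(3))
p=bot.camera_params('top');print(-cv2.Rodrigues(np.array(p['rvec'],float))[0].T@np.array(p['tvec']).ravel())
E
```

```text
butt_far [0.5733 0.0639 0.048 ]
butt_near [0.5432 0.0655 0.048 ]
tipf [0.5623 0.1905 0.048 ]
tipn [0.5476 0.1903 0.048 ]
tongf [0.5828 0.0826 0.018 ]
tongn [0.5413 0.0848 0.018 ]
b1 [0.6633 0.2951 0.018 ]
b2 [0.658  0.1354 0.018 ]
b3 [0.4509 0.1415 0.018 ]
b4 [0.4559 0.3011 0.018 ]
hl [ 0.5713 -0.0577  0.036 ]
hr [ 0.5869 -0.1355  0.036 ]
handtop [ 0.5595 -0.0998  0.03  ]
handbot [ 0.4504 -0.1216  0.03  ]
end [ 0.4122 -0.1265  0.03  ]
endtop [ 0.4311 -0.1241  0.036 ]
tape [ 0.774 -0.036  0.02 ]
beak [0.793 0.136 0.02 ]
clamp [0.555 0.491 0.02 ]
[0.5110388  0.122211   1.24618017]
```

```bash
python3 -m crank '[[[0.49,0.83,0],[0,0,-0.3],1],[[0.49,0.83,0],[0,0,-0.3],1],[[0.49,0.83,0],[0,0,-0.3],1],[[0.49,0.83,0],[0,0,-0.3],1],[[0.49,0.83,0],[0,0,-0.3],1],[[0.49,0.83,0],[0,0,-0.3],1],[[0.49,0.83,0],[0,0,-0.3],1],[[0.49,0.83,0],[0,0,0],1],[[0.49,0.83,0],[0,0,0],1],[[0.49,0.83,0],[0,0,0],1]]' 40; python3 -m crank '[[[0.49,0.83,-0.4],[0,0,0],1],[[0.49,0.83,-0.4],[0,0,0],1],[[0.49,0.83,-0.4],[0,0,0],1],[[0.49,0.83,-0.4],[0,0,0],1],[[0.3,0.6,-0.4],[0,0,0],1],[[0,0,0],[0,0,0],1],[[0,0,0],[0,0,0],1]]'
```

```text
clock: 1.1
ee_pos: [0.4295, -0.2732, 0.2311]
tcp_rot: [-0.0, 0.995, 0.099, -0.0]
wrist_force: [0.4, 0.5, -0.7]
grip_width: 0.0853
grasp_force: 0.0
clock: 1.8
ee_pos: [0.5191, -0.1173, 0.1506]
tcp_rot: [-0.0, 0.995, 0.1, -0.001]
wrist_force: [-0.1, -1.1, 0.6]
grip_width: 0.0854
grasp_force: 0.0
```

```bash
python3 - <<'E'
from h import *
o=bot.observe(); p=bot.camera_params('wrist'); im,d=save('wrist','wr1')
q=o['tcp_rot']; Rt=R.from_quat([q[1],q[2],q[3],q[0]]).as_matrix(); H=np.array(p['hand_eye'])
v,u=np.mgrid[:384,:512]
c=np.stack([(u-p['cx'])/p['fx']*d,(v-p['cy'])/p['fy']*d,d],-1)
w=(c@H[:3,:3].T+H[:3,3])@Rt.T+o['ee_pos']; np.save('pics/wr1w.npy',w)
ok=(d>0)&(w[...,2]>.022)&(w[...,2]<.06)&(w[...,1]<0.02)&(w[...,1]>-.2)&(w[...,0]>.38)&(w[...,0]<.66)
def rect(m,n):
    c,s,a=cv2.minAreaRect((w[m][:,:2]*1000).astype(np.float32)); print(n,m.sum(),np.round(c,1),np.round(s,1),round(a,2),np.percentile(w[m][:,2],[5,50,95]).round(4))
rect(ok&(w[...,0]>.47)&(w[...,0]<.545),'handle')
rect(ok&(w[...,0]>.545),'head'); m=ok&(w[...,0]>.47)&(w[...,0]<.545)
for a in (.48,.5,.52,.54):
    k=m&(abs(w[...,0]-a)<.004); print(a,w[k][:,1].min().round(4),w[k][:,1].max().round(4),np.median(w[k][:,2]).round(4)) if k.any() else 0
E
```

```text
handle 1685 [ 507.4 -110. ] [80.4 21.4] 11.67 [0.0275 0.0315 0.0328]
head 4567 [570.2 -98.1] [54.9 89.8] 11.57 [0.0295 0.0362 0.0379]
0.48 -0.1272 -0.1044 0.0316
0.5 -0.1232 -0.1008 0.0314
0.52 -0.1191 -0.096 0.0313
0.54 -0.1149 -0.0924 0.0316
```

View pics/wr1.png

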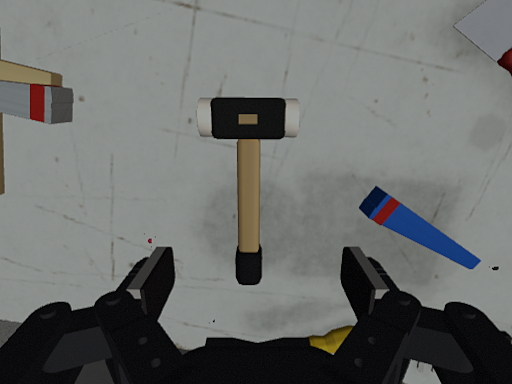

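The wrist view shows the mallet head at (248,118), the handle at (248,195) aligned with the gripper, and the wedge butt at (62,105). I'm descending.

```bash
python3 -m crank '[[[0.22,0.28,-0.5],[0,0,0],1],[[0,0,-0.7],[0,0,0],1],[[0,0,-0.7],[0,0,0],1],[[0,0,-0.7],[0,0,0],1],[[0,0,-0.5],[0,0,0],1],[[0,0,0],[0,0,0],1],[[0,0,0],[0,0,0],1]]'
```

```text
clock: 2.55
ee_pos: [0.5283, -0.1081, 0.0279]
tcp_rot: [0.0, 0.995, 0.098, 0.0]
wrist_force: [0.3, 0.3, 0.1]
grip_width: 0.0855
grasp_force: 0.0
```

```bash
python3 -m crank '[[[0,0.05,-0.4],[0,0,0],1],[[0,0,-0.23],[0,0,0],1],[[0,0,0],[0,0,0],1],[[0,0,0],[0,0,0],-1],[[0,0,0],[0,0,0],-1],[[0,0,0],[0,0,0],-1],[[0,0,0],[0,0,0],-1],[[0,0,0],[0,0,0],-1],[[0,0,0],[0,0,0],-1]]' 100
```

```text
clock: 3.45
ee_pos: [0.5288, -0.105, 0.0027]
tcp_rot: [0.0, 0.995, 0.099, 0.0]
wrist_force: [-1.5, -0.7, 6.2]
grip_width: 0.0207
grasp_force: 98.6
```

```bash
python3 -m crank '[[[0,0,0.34],[0,0,0],-1],[[0,0,0.34],[0,0,0],-1],[[-0.15,0.3,0],[0,0,-0.7],-1],[[-0.2,0.5,0],[0,0,-0.7],-1],[[-0.2,0.5,0],[0,0,-0.7],-1],[[0,0.4,0],[0,0,-0.75],-1],[[0,0,0],[0,0,0],-1],[[0,0,0],[0,0,0],-1],[[0,0,0],[0,0,0],-1]]'
python3 - <<'E'
from h import *
o=bot.observe(); print(o['ee_pos'].round(4),o['tcp_rot'].round(4)); p=bot.camera_params('wrist'); im,d=save('wrist','wr2')
q=o['tcp_rot']; Rt=R.from_quat([q[1],q[2],q[3],q[0]]).as_matrix(); H=np.array(p['hand_eye'])
v,u=np.mgrid[:384,:512]
c=np.stack([(u-p['cx'])/p['fx']*d,(v-p['cy'])/p['fy']*d,d],-1)
w=(c@H[:3,:3].T+H[:3,3])@Rt.T+o['ee_pos']; np.save('pics/wr2w.npy',w)
for u,v in [(120,60),(100,60),(256,60),(256,30)]: print(u,v,w[v,u].round(4))
E
```

```text
clock: 4.35
ee_pos: [0.5066, -0.038, 0.0297]
tcp_rot: [0.0, 1.0, -0.015, 0.0]
wrist_force: [-0.4, 0.0, -3.4]
grip_width: 0.0205
grasp_force: 98.1
[ 0.5066 -0.038   0.0297] [ 4.000e-04  9.999e-01 -1.480e-02  2.000e-04]
120 60 [6.082e-01 3.480e-02 3.000e-04]
100 60 [6.085e-01 4.570e-02 5.000e-04]
256 60 [ 6.061e-01 -3.990e-02 -4.000e-04]
256 30 [ 0.6205 -0.0404  0.001 ]
```

View pics/wr2.png

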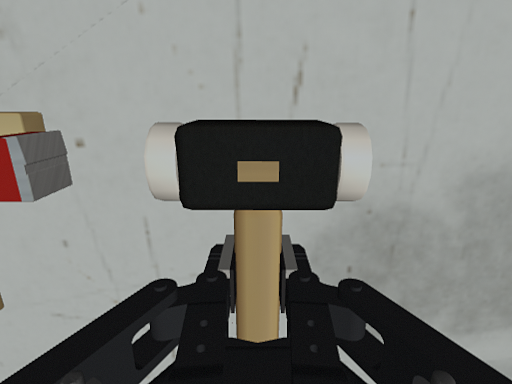

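The head is at (258,165) and level, and the wedge butt's end face is at (45,165) in line with it. I'll get numbers for both.

```bash
python3 - <<'E'
from h import *
w=np.load('pics/wr2w.npy'); d=np.load('pics/wr2.npy'); v,u=np.mgrid[:384,:512]
ok=(d>0)
m=ok&(u<90)&(v>110)&(v<215)&(w[...,2]>.025)
print('butt lo/hi',np.percentile(w[m],[1,50,99],axis=0).round(4))
m2=m&(w[...,2]>.044); print('top',np.percentile(w[m2],[1,50,99],axis=0).round(4))
f=m&(w[...,2]<.043)&(w[...,2]>.022); print('face',np.percentile(w[f],[1,50,99],axis=0).round(4))
h=ok&(u>140)&(u<380)&(v>110)&(v<212)&(w[...,2]>.03); print('head',np.percentile(w[h],[.5,50,99.5],axis=0).round(4))
E
```

```text
butt lo/hi [[0.5441 0.0619 0.0256]
 [0.5586 0.0637 0.0461]
 [0.5732 0.0767 0.0506]]
top [[0.5441 0.062  0.0441]
 [0.5576 0.0667 0.049 ]
 [0.5731 0.077  0.0508]]
face [[0.5442 0.0618 0.0252]
 [0.5601 0.0632 0.0349]
 [0.5733 0.0763 0.0428]]
head [[ 0.5407 -0.0835  0.0372]
 [ 0.5615 -0.0396  0.0633]
 [ 0.5771  0.0042  0.0654]]
```

```bash
python3 -m crank '[[[0.01,0.4,0],[0,0,0],-1],[[0.01,0.4,0],[0,0,0],-1],[[0.01,0.35,0],[0,0,0],-1],[[0,0.15,0],[0,0,0],-1],[[0,0.1,0],[0,0,0],-1],[[0,0.1,0],[0,0,0],-1],[[0,0.1,0],[0,0,0],-1],[[0,0.1,0],[0,0,0],-1]]'; python3 -m crank '[[[0,0.1,0],[0,0,0],-1],[[0,0.1,0],[0,0,0],-1],[[0.01,0.1,0],[0,0,0],-1],[[0,0.1,0],[0,0,0],-1]]'
```

```text
clock: 5.2
ee_pos: [0.5076, 0.0304, 0.0293]
tcp_rot: [0.0, 1.0, -0.015, -0.0]
wrist_force: [0.4, -1.7, -1.9]
grip_width: 0.0208
grasp_force: 98.3
clock: 5.6
ee_pos: [0.508, 0.0473, 0.0293]
tcp_rot: [0.0, 1.0, -0.015, 0.0]
wrist_force: [0.7, -2.0, -2.5]
grip_width: 0.0206
grasp_force: 98.3
```

```bash
python3 -m crank '[[[0,-0.3,0],[0,0,0],-1],[[-0.01,-0.4,0],[0,0,0],-1],[[-0.01,-0.3,0],[0,0,0],-1],[[0,0,0],[0,0,0],-1],[[0,0,0],[0,0,0],-1]]'; python3 -m crank '[[[0.01,0.35,0],[0,0,0],-1],[[0.01,0.3,0],[0,0,0],-1],[[0,0.15,0],[0,0,0],-1],[[0,0.1,0],[0,0,0],-1],[[0,0.1,0],[0,0,0],-1],[[0,0.1,0],[0,0,0],-1]]'
```

```text
clock: 6.1
ee_pos: [0.5071, 0.0072, 0.0293]
tcp_rot: [-0.0, 1.0, -0.015, 0.0]
wrist_force: [0.7, -0.2, -3.2]
grip_width: 0.0203
grasp_force: 98.3
clock: 6.7
ee_pos: [0.5078, 0.0504, 0.0292]
tcp_rot: [0.001, 1.0, -0.015, -0.0]
wrist_force: [0.3, -3.2, -1.7]
grip_width: 0.0201
grasp_force: 98.5
```

```bash
python3 -m crank '[[[0,0.05,0],[0,0,0],-1],[[0,0.05,0],[0,0,0],-1]]'|sed -n '2p;4p'
```

```text
ee_pos: [0.5079, 0.0543, 0.0293]
wrist_force: [-0.2, -3.3, -2.1]
```

```bash
python3 -m crank '[[[0,0.05,0],[0,0,0],-1],[[0,0.05,0],[0,0,0],-1]]'|sed -n '2p;4p'
```

```text
ee_pos: [0.508, 0.0589, 0.0293]
wrist_force: [0.7, -3.0, -2.5]
```

```bash
python3 -m crank '[[[0,0.04,0],[0,0,0],-1],[[0,0.04,0],[0,0,0],-1]]'|sed -n '2p;4p'
```

```text
ee_pos: [0.5081, 0.0624, 0.0293]
wrist_force: [0.6, -4.4, -2.9]
```

```bash
python3 -m crank '[[[0.003,0.04,0],[0,0,0],-1],[[0.003,0.04,0],[0,0,0],-1]]'|sed -n '2p;4p'
```

```text
ee_pos: [0.508, 0.0637, 0.0292]
wrist_force: [-0.0, -9.7, -0.1]
```

The force is rising, so the offcut is being pinched. I'll advance in smaller steps now.

```bash
python3 -m crank '[[[0.001,0.02,0],[0,0,0],-1],[[0,0,0],[0,0,0],-1]]'|sed -n '2p;4p'
```

```text
ee_pos: [0.508, 0.0638, 0.0293]
wrist_force: [-0.5, -8.1, -0.8]
```

```bash
python3 -m crank '[[[0.001,0.025,0],[0,0,0],-1],[[0,0,0],[0,0,0],-1]]'|sed -n '2p;4p'
```

```text
ee_pos: [0.5079, 0.0642, 0.0293]
wrist_force: [-2.0, -10.4, 0.3]
```

```bash
python3 -m crank '[[[0.001,0.03,0],[0,0,0],-1],[[0.001,0.02,0],[0,0,0],-1]]'|sed -n '2p;4p'
```

```text
ee_pos: [0.5078, 0.065, 0.0292]
wrist_force: [-0.8, -12.8, 2.4]
```

Now I'll draw back and do a confirming third tap.

```bash
python3 -m crank '[[[0,-0.3,0],[0,0,0],-1],[[0,-0.4,0],[0,0,0],-1],[[0,0,0],[0,0,0],-1],[[0,0,0],[0,0,0],-1]]'; python3 -m crank '[[[0,0.3,0],[0,0,0],-1],[[0,0.2,0],[0,0,0],-1],[[0,0.1,0],[0,0,0],-1],[[0,0.05,0],[0,0,0],-1],[[0,0.03,0],[0,0,0],-1]]'|sed -n '2p;4p'
```

```text
clock: 8.5
ee_pos: [0.5084, 0.0425, 0.0293]
tcp_rot: [-0.001, 1.0, -0.014, 0.0]
wrist_force: [0.7, 0.0, -2.3]
grip_width: 0.0207
grasp_force: 98.6
ee_pos: [0.5079, 0.0651, 0.0293]
wrist_force: [-1.8, -14.1, 3.1]
```

At 14 N the TCP is at the same place (0.0651), so the wedge has stopped advancing. I'll back off and lay the mallet down.

```bash
python3 -m crank '[[[0,-0.4,0],[0,0,0],-1],[[0,-0.7,0],[0,0,0],-1],[[0,-0.8,0],[0,0,0],-1],[[0,-0.8,0],[0,0,0],-1],[[0,-0.8,0],[0,0,0],-1],[[0,-0.7,0],[0,0,0],-1],[[0,0,-0.35],[0,0,0],-1],[[0,0,-0.2],[0,0,0],-1],[[0,0,0],[0,0,0],-1],[[0,0,0],[0,0,0],-1]]'
python3 - <<'E'
from h import *
im,d=save('top','top2')
c=im[160:250,200:345,::-1]; cv2.imwrite('pics/crop2.png',cv2.resize(c,None,fx=5.5,fy=5.5,interpolation=cv2.INTER_CUBIC))
E
```

```text
clock: 10.0
ee_pos: [0.5083, -0.097, 0.0071]
tcp_rot: [-0.001, 1.0, -0.013, -0.0]
wrist_force: [1.0, -0.0, -2.8]
grip_width: 0.0207
grasp_force: 98.6
```

View pics/crop2.png

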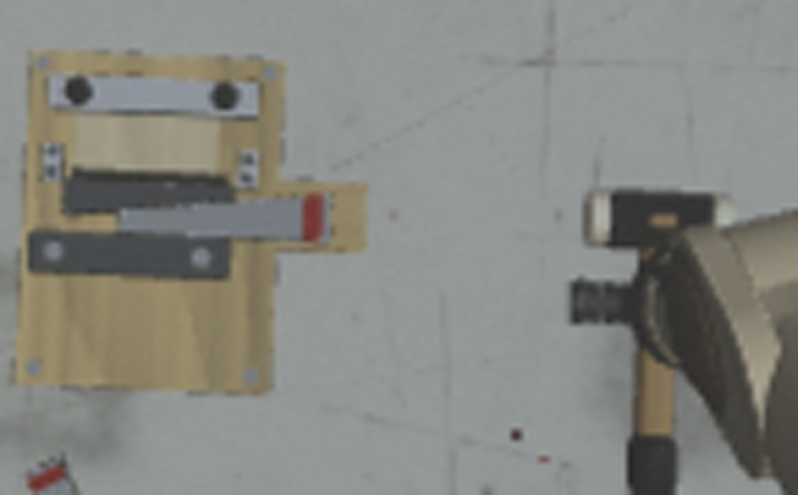

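The wedge's end is now at (325,218), the jaw is against the offcut, and the mallet is clear on the right at (655,220). I'll lower it the last 4 mm and release.

```bash
python3 -m crank '[[[0,0,-0.06],[0,0,0],-1],[[0,0,-0.05],[0,0,0],-1],[[0,0,0],[0,0,0],-1],[[0,0,0],[0,0,0],-1]]'
```

```text
clock: 10.45
ee_pos: [0.5084, -0.0994, 0.003]
tcp_rot: [0.0, 1.0, -0.015, 0.0]
wrist_force: [0.5, 0.0, -4.3]
grip_width: 0.0206
grasp_force: 98.8
```

```bash
python3 -m crank '[[[0,0,-0.02],[0,0,0],-1],[[0,0,0],[0,0,0],-1],[[0,0,0],[0,0,0],-1]]'
```

```text
clock: 10.75
ee_pos: [0.5084, -0.0994, 0.0027]
tcp_rot: [0.0, 1.0, -0.015, 0.0]
wrist_force: [-3.3, 0.5, 5.4]
grip_width: 0.0206
grasp_force: 99.9
```

Contact with the table is confirmed, so I'm letting go and rising.

```bash
python3 -m crank '[[[0,0,0],[0,0,0],0],[[0,0,0],[0,0,0],0.5],[[0,0,0],[0,0,0],1],[[0,0,0],[0,0,0],1],[[0,0,0],[0,0,0],1],[[0,0,0],[0,0,0],1],[[0,0,0],[0,0,0],1]]'; python3 -m crank '[[[0,0,0.3],[0,0,0],1],[[0,0,0.6],[0,0,0],1],[[0,0,0.9],[0,0,0],1],[[0,0,0.9],[0,0,0],1],[[0,0,0.9],[0,0,0],1],[[-0.5,-0.5,0.9],[0,0,0],1],[[0,-0.9,0.3],[0,0,0],1],[[0,-0.9,0],[0,0,0],1],[[0,-0.9,0],[0,0,0],1],[[0,0,0],[0,0,0],1]]'
python3 - <<'E'
from h import *
im,d=save('top','top3')
c=im[100:280,130:370,::-1]; cv2.imwrite('pics/crop3.png',cv2.resize(c,None,fx=3.3,fy=3.3,interpolation=cv2.INTER_CUBIC))
E
```

```text
clock: 11.45
ee_pos: [0.5083, -0.0993, 0.0021]
tcp_rot: [-0.0, 1.0, -0.015, -0.0]
wrist_force: [0.2, 0.4, -0.3]
grip_width: 0.0853
grasp_force: 0.0
clock: 12.45
ee_pos: [0.4872, -0.2339, 0.1951]
tcp_rot: [0.002, 1.0, -0.019, 0.0]
wrist_force: [-0.2, -0.1, 0.4]
grip_width: 0.0853
grasp_force: 0.0
```

View pics/crop3.png

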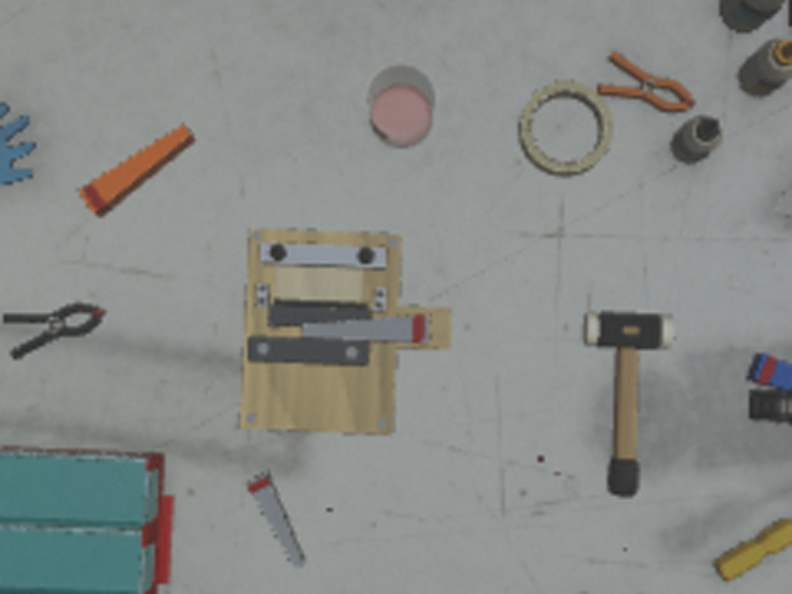

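The mallet is flat at (628,400), the wedge is driven in with its end at (425,328), and the tape, beaker and clamp haven't moved. I'm handing in.

```bash
python3 -c "
from plant import bot
print(bot.hand_in())"
```

```text
the job is handed in; nothing more can be done
None
```

The job is handed in at about 12.5 s: the wedge went in about 43 mm over three taps, peaking near 14 N in the readings, and stopped advancing with the offcut pinched; the mallet lies flat clear of the board, and the tape, beaker and clamp look unmoved.

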